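Return the reagent bottles to their drip dishes

ROBOT

A 6-joint arm with a two-finger parallel gripper is mounted at the origin on the work surface. World frame = base frame: x ahead of the robot, y to its left, z up, the work surface at z = 0. Lengths are in m, angles in rad, forces in N, time in s.
With the tool pointing down it reaches from about 0.3 to 0.85 m from the base axis. Payload 5.4 kg.
Tool frame: the origin (TCP) lies on the front face of the gripper's body, between the roots of the fingers; the fingertips stand 73 mm ahead of it and the grasp point (between the pads) lies manip.pinch_z ahead of it (manip.pinch_z is the distance from the TCP to the grasp point, in m); z points along the fingers, y is the line along which they close (so a half turn about z gives the same grasp; the last joint's range is limited). The gripper opens to 85 mm and grips with 20 to 120 N. Pads are 22 mm wide; open, the fingers measure 114 mm over their backs; the gripper's body (76 mm by 85 mm) begins 54 mm behind the grasp point. The pads swing forward as they close: fully open they stand 13 mm farther back than shut.
Start: joints at [1.067, 0.158, 1.597, -0, 1.386, -0.21], TCP at [0.167, 0.55, 0.304] pointing down, gripper open.
Joint ranges: [-2.91, 2.91], [-0.94, 2.29], [0.18, 2.7], [-1.29, 4.43], [0.17, 2.64], [-3, 3]. Speed limits (rad/s): [2.57, 2.57, 3.14, 3.14, 3.14, 3.14].

INTERFACE

Orientations are given as a unit quaternion [x, y, z, w].
In Python, from plant import manip gives the robot as it stands.
- The arm moves only by the tool move_arm, never from a script. Its argument "moves" is one flat list of numbers, 7 for each row, row after row: the shift along the tool's x, y, z in units of 20 mm (1.0 is 20 mm), then the turn, a rotation vector about the tool's x, y, z in units of 0.1 rad (1.0 is 0.1 rad), then the opening, from 0 (shut) to 1 (fully open). A call has 1 to 8 rows; each row shifts and turns the commanded pose from where the row before left it, along the tool's axes as they then stand; what a row does not reach is not made up. A row lasts 1/12 s, in which the tool goes at most 41.7 mm and 7.16 degrees, less where a joint would pass 70% of its speed; a pose out of reach is approached as far as the arm can. A call with a number of a shift or a turn outside -1 to 1 is refused whole. A call with a gripper value outside its range is refused whole. The fingers move at their own pace and stop on an object; the grip force is fixed at half the most. Time passes only in rows, so rows that do not move let the fingers close. It gives the time, the measured TCP pose, the force, the opening and the grip force at its end, in the units of the state.
- manip.observe(): the state, without advancing time (a new reading comes with each control period).
- manip.capture(name): name is "side" or "top" or "wrist"; returns the picture (384x512x3 uint8, red, green, blue); there is no depth.
- manip.camera_model(name): a dict with "mtx" (3x3 intrinsics, pixels), "k1" (the pictures are not rectified: a ray, as slopes to the right and down, at radius r is drawn at 1 + k1 r^2 times it, then the intrinsics apply), "camera_from_world" (4x4, takes a point from world to camera coordinates). Camera axes: x right, y down, z forward; pixel columns grow to the right and rows downward; lengths in m; the calibration is good to about 2 mm. A picture is of the moment at which its call begins: read the wrist's pose just before it. camera_model takes no time and is no camera call; for the wrist camera it gives the pose at the moment of the call.
- manip.hand_in(): hands the job in; it is judged then, once.
The state is a dict: "clock": time; "q": joint angles; "joint_vel": joint speeds; "tau": joint torques, N m; "tcp_pos": TCP position; "ee_rot": TCP orientation; "wrist_force": force on the tool from outside, world axes, zero at the start; "torque": the same for the moment, N m; "finger_gap": finger opening in m; "finger_force": force on a finger pad.
Only numpy, scipy, OpenCV 4.12 (cv2) and the standard library are available. Lean on these libraries where they do the work, as an engineer would, in place of code of your own. Each camera call takes 0.05 s, during which the arm holds its last target. There are 200 camera calls.

TASK

The lesson is over: stand each of the four brown bottles in the drip dish of its own colour and size (large red bottle in the large red dish, and so on), upright and flat on the dish's floor. Keep the bottles upright and set them down gently without dropping them, and leave the plastic cup and the soap bottle where they are.

Things in the scene. Friction and masses are not known exactly. Their poses are not given: they have to be found in the camera images.
- large_red_bottle_center (a point): The large closed brown bottle with a red screw cap and red label band, loose, standing upright: 122 mm tall overall; heights above its underside, mm: body 62 diameter up to 70 high, then a sloping shoulder to a 28 neck at 86; coloured screw cap 36 diameter from 96 to 122 high; about 300 g. The point is on its axis half-way up, 61 mm above its underside; z points up through the cap. Round, so its yaw does not matter. The cap takes a grip well.
- large_red_dish: The large red round drip dish for the large red bottle, open-topped, fixed to the bench: 90 outside diameter, 82 inside, flat floor 4 mm thick, rim 10 mm high overall. Origin at the centre of its underside, on the bench; z up.
- large_blue_bottle_center (a point): The large closed brown bottle with a blue screw cap and blue label band, loose, standing upright: 122 mm tall overall; heights above its underside, mm: body 62 diameter up to 70 high, then a sloping shoulder to a 28 neck at 86; coloured screw cap 36 diameter from 96 to 122 high; about 300 g. The point is on its axis half-way up, 61 mm above its underside; z points up through the cap. Round, so its yaw does not matter. The cap takes a grip well.
- large_blue_dish: The large blue round drip dish for the large blue bottle, open-topped, fixed to the bench: 90 outside diameter, 82 inside, flat floor 4 mm thick, rim 10 mm high overall. Origin at the centre of its underside, on the bench; z up.
- small_red_bottle_center (a point): The small closed brown bottle with a red screw cap and red label band, loose, standing upright: 96 mm tall overall; heights above its underside, mm: body 42 diameter up to 50 high, then a sloping shoulder to a 20 neck at 62; coloured screw cap 28 diameter from 72 to 96 high; about 120 g. The point is on its axis half-way up, 48 mm above its underside; z points up through the cap. Round, so its yaw does not matter. The cap takes a grip well.
- small_red_dish: The small red round drip dish for the small red bottle, open-topped, fixed to the bench: 68 outside diameter, 60 inside, flat floor 4 mm thick, rim 10 mm high overall. Origin at the centre of its underside, on the bench; z up.
- small_blue_bottle_center (a point): The small closed brown bottle with a blue screw cap and blue label band, loose, standing upright: 96 mm tall overall; heights above its underside, mm: body 42 diameter up to 50 high, then a sloping shoulder to a 20 neck at 62; coloured screw cap 28 diameter from 72 to 96 high; about 120 g. The point is on its axis half-way up, 48 mm above its underside; z points up through the cap. Round, so its yaw does not matter. The cap takes a grip well.
- small_blue_dish: The small blue round drip dish for the small blue bottle, open-topped, fixed to the bench: 68 outside diameter, 60 inside, flat floor 4 mm thick, rim 10 mm high overall. Origin at the centre of its underside, on the bench; z up.
- cup_center (a point): Bystander: an empty frosted plastic cup, 85 mm tall, 72 mm across the rim, loose and light, standing among the bottles and dishes. The point is on its axis half-way up. To be left alone.
- soap_center (a point): Bystander: a green soap bottle with a yellow pump head, 60 mm diameter, 151 mm tall, loose, at the left of the work. The point is on its axis 50 mm above its underside. To be left alone.

How it is judged:
By the outcome, as a careful person would: the job done as asked, in the order asked, and still so for the second after the job is handed in, with the robot touching nothing.
It also fails if it takes over 118 s, if anything falls off the work surface, if the arm or the gripper's body presses on something with over 40 N, if the wrist force passes 120 N, or if a joint passes its speed limit or range.

## Working session

There is one attempt and no reset: what is moved stays moved. The work goes in short steps, Python scripts to look and compute and a tool call to move; the robot and the scene stay as the last step left them, time stands still between calls to the robot, and variables do not carry over. Pictures are saved under pics/ and viewed, at most 14 in all, crops included, and the job is handed in when it is done.

Besides the shell and the picture viewer there is one more tool, called as name(argument=value, ...) on one line, values as JSON. move_arm: Moves the arm, as the interface text tells. Its arguments: {"type":"object","properties":{"moves":{"type":"array"}},"required":["moves"]}

```bash
mkdir -p pics; python3 - <<'E'
from plant import manip
import cv2,json
for n in("top","side"):
    cv2.imwrite(f"pics/{n}0.png",cv2.cvtColor(cv2.resize(manip.capture(n),(800,600),interpolation=cv2.INTER_CUBIC),cv2.COLOR_RGB2BGR))
    m=manip.camera_model(n);print(n,m)
print(manip.pinch_z,manip.observe())
E
```

```text
top {'mtx': array([[468.55765705,   0.        , 259.09809226],
       [  0.        , 468.55765705, 192.41529051],
       [  0.        ,   0.        ,   1.        ]]), 'k1': -0.04863186687511868, 'camera_from_world': array([[-0.02167357, -0.99941472, -0.02646651,  0.11382216],
       [-0.98492413,  0.02588878, -0.1710387 ,  0.51475978],
       [ 0.17162378,  0.02236049, -0.98490877,  1.29958773],
       [ 0.        ,  0.        ,  0.        ,  1.        ]])}
side {'mtx': array([[380.10039206,   0.        , 258.46987218],
       [  0.        , 380.10039206, 187.72319611],
       [  0.        ,   0.        ,   1.        ]]), 'k1': 0.010877961739327372, 'camera_from_world': array([[ 0.96956264, -0.24477641, -0.00572719, -0.5044439 ],
       [-0.15907425, -0.61196865, -0.77471914,  0.17508701],
       [ 0.18612811,  0.75204978, -0.63227956,  0.81600552],
       [ 0.        ,  0.        ,  0.        ,  1.        ]])}
0.0539 {'clock': 0.1, 'q': array([ 1.06690627e+00,  1.58987024e-01,  1.59808919e+00, -1.05988258e-05,
        1.38618851e+00, -2.10118454e-01]), 'joint_vel': array([ 0.00142804, -0.00131368, -0.00262367, -0.0005009 , -0.00074098,
       -0.00050259]), 'tau': array([-2.63930087e-04, -3.96998763e+01, -3.32336104e+01, -4.04923549e-04,
        4.25617633e-03,  3.01170182e-06]), 'tcp_pos': array([0.16632951, 0.54998857, 0.30302326]), 'ee_rot': array([ 1.46357166e-01,  9.89231460e-01, -7.85143393e-04, -2.87288836e-04]), 'wrist_force': array([0.00955043, 0.21043483, 0.67906918]), 'torque': array([-0.05916109, -0.0307806 ,  0.03175227]), 'finger_force': 0.0, 'finger_gap': 0.0853864827594666}
```

View pics/top0.png

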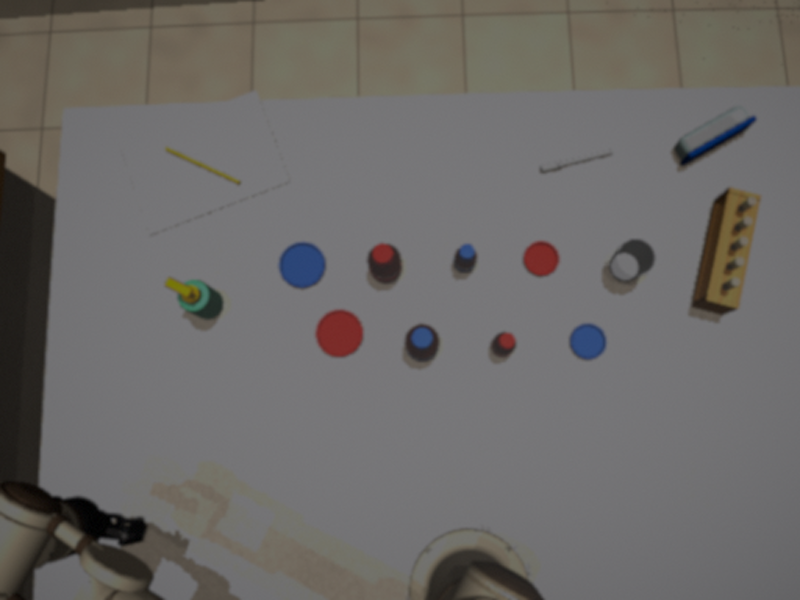

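View pics/side0.png

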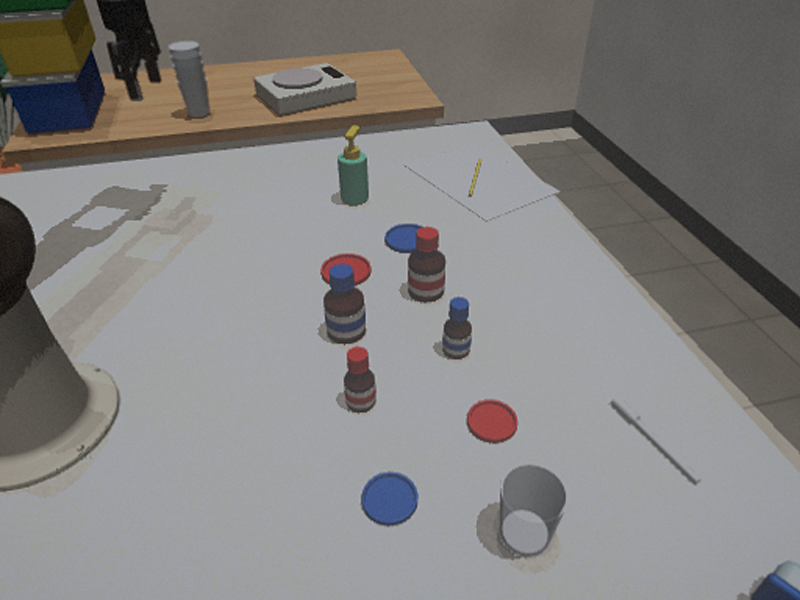

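Top view (800×600 px): blue/red large dishes are at (302,265) and (340,333). The small red dish is at (541,259) and the small blue at (588,341). Caps: large red (382,253), large blue (422,338), small blue (467,251), small red (506,342). The cup is at (625,268) and the soap at (195,297). The side view shows the same layout, with cap tops at (427,234), (342,272), (459,303) and (357,354). I'll refine by colour blobs and triangulate.

```bash
cat > h.py <<'E'
import numpy as np,cv2
from plant import manip
from scipy.optimize import least_squares
def rays(n,uv,m=None):
    m=m or manip.camera_model(n);K=m["mtx"];T=m["camera_from_world"]
    p=cv2.undistortPoints(np.array([[uv]],float),K,np.array([m["k1"],0,0,0.]))[0,0]
    R=T[:3,:3];return -R.T@T[:3,3],R.T@np.array([p[0],p[1],1])
def tri(rs):
    A=0;b=0
    for c,d in rs:
        d=d/np.linalg.norm(d);P=np.eye(3)-np.outer(d,d);A=A+P;b=b+P@c
    X=np.linalg.solve(A,b);return X,[np.linalg.norm((np.eye(3)-np.outer(d,d)/(d@d))@(X-c)) for c,d in rs]
def onz(r,z):c,d=r;return c+d*(z-c[2])/d[2]
def blobs(img,col,amin=20):
    h=cv2.cvtColor(img,cv2.COLOR_RGB2HSV);H,S,V=cv2.split(h)
    m=((H<8)|(H>172)) if col=="red" else ((H>100)&(H<128))
    m=(m&(S>120)&(V>50)).astype(np.uint8)
    n,l,s,c=cv2.connectedComponentsWithStats(m)
    return [(int(s[i,4]),*np.round(c[i],1),*map(int,s[i,:4])) for i in range(1,n) if s[i,4]>=amin]
E
python3 - <<'E'
from h import *
k=.64
names=["LR","LB","SB","SR","dLB","dLR","dSR","dSB"]
T=[(382,251),(422,336),(467,249),(507,341),(302,265),(340,333),(541,259),(588,341)]
S=[(427,234),(342,272),(459,303),(357,354),(407,238),(346,269),(492,421),(390,498)]
for n,a,b in zip(names,T,S):
    X,e=tri([rays("top",np.array(a)*k),rays("side",np.array(b)*k)]);print(n,X.round(4),np.round(e,4))
for n,uv in(("cup rim",(625,267)),("soap",(193,296))):print(n,onz(rays("top",np.array(uv)*k),.085 if n[0]=="c" else .12).round(3))
for v in("top","side"):
    im=manip.capture(v)
    for c in("red","blue"):print(v,c,blobs(im,c))
im=manip.capture("top")[130:250,165:425]
cv2.imwrite("pics/crop.png",cv2.cvtColor(cv2.resize(im,None,fx=3,fy=3,interpolation=cv2.INTER_CUBIC),cv2.COLOR_RGB2BGR))
E
```

```text
LR [0.5944 0.1381 0.1181] [0.0001 0.0001]
LB [0.4435 0.0716 0.1186] [0.0013 0.0013]
SB [ 0.5997 -0.0129  0.095 ] [0.0001 0.0001]
SR [ 0.4353 -0.0769  0.0937] [0.0026 0.0026]
dLB [0.6005 0.2983 0.0048] [0.0013 0.0013]
dLR [0.4677 0.2257 0.0075] [0.0022 0.0022]
dSR [ 0.6007 -0.1596  0.0048] [0.0024 0.0024]
dSB [ 0.4409 -0.2385  0.0053] [0.002 0.002]
cup rim [ 0.561 -0.295  0.085]
soap [0.523 0.472 0.12 ]
top red [(350, np.float64(345.9), np.float64(165.2), 336, 155, 21, 21), (135, np.float64(244.5), np.float64(162.3), 238, 157, 14, 12), (658, np.float64(216.9), np.float64(213.0), 203, 199, 29, 29), (76, np.float64(323.8), np.float64(218.0), 319, 214, 10, 9)]
top blue [(163, np.float64(461.1), np.float64(87.7), 440, 75, 43, 26), (599, np.float64(193.0), np.float64(169.3), 180, 156, 27, 28), (59, np.float64(298.3), np.float64(160.7), 294, 157, 9, 8), (349, np.float64(375.9), np.float64(218.1), 366, 208, 21, 21), (132, np.float64(269.6), np.float64(215.9), 264, 210, 13, 13)]
side red [(77, np.float64(272.8), np.float64(148.9), 267, 146, 13, 7), (236, np.float64(222.9), np.float64(170.5), 206, 163, 31, 18), (91, np.float64(228.2), np.float64(226.4), 222, 222, 13, 10), (559, np.float64(314.5), np.float64(269.1), 299, 256, 32, 26)]
side blue [(1282, np.float64(31.9), np.float64(68.1), 5, 53, 56, 32), (34, np.float64(61.3), np.float64(60.1), 57, 54, 10, 12), (222, np.float64(257.3), np.float64(151.7), 247, 145, 20, 14), (93, np.float64(217.9), np.float64(173.4), 211, 170, 15, 8), (61, np.float64(293.6), np.float64(193.8), 288, 191, 12, 7), (784, np.float64(248.9), np.float64(319.0), 232, 303, 35, 31), (115, np.float64(502.3), np.float64(375.3), 492, 367, 20, 17)]
```

View pics/crop.png

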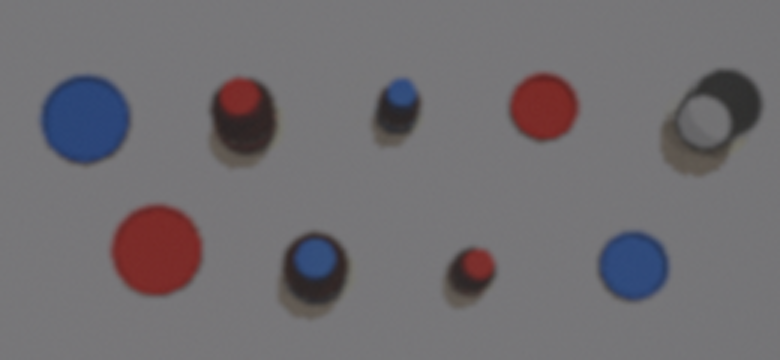

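Heights agree with the text: caps measured at 118–119 mm and 94–95 mm, and dishes at about 5 mm. In the crop the cup's rim is the dark disc and its base the bright one, near (0.58, -0.31), well clear. I'll move off towards the large red bottle.

```bash
python3 - <<'E'
from h import *
for n,u,v,z in [("LR",244.5,162.1,.121),("LB",269.8,215.5,.121),("SB",298.3,160.3,.095),("SR",324.1,217.9,.095),("dLB",193,169.3,.006),("dLR",216.9,213,.006),("dSR",345.9,165.2,.006),("dSB",375.9,218.1,.006)]:
    print(n,onz(rays("top",(u,v)),z).round(4))
E
```

```text
LR [0.5897 0.138  0.121 ]
LB [0.4406 0.0724 0.121 ]
SB [ 0.5969 -0.0112  0.095 ]
SR [ 0.4335 -0.0757  0.095 ]
dLB [0.5998 0.299  0.006 ]
dLR [0.4661 0.2279 0.006 ]
dSR [ 0.5997 -0.158   0.006 ]
dSB [ 0.4392 -0.237   0.006 ]
```

move_arm(moves=[0, 0, 0, 0, 0, -1, 1, 0, 0, 0, 0, 0, -1, 1, 0, 0, 0, 0, 0, -0.93, 1, -1, -1, 0, 0, 0, 0, 1, -1, -1, 0, 0, 0, 0, 1, -1, -1, 0, 0, 0, 0, 1, -1, -1, 0, 0, 0, 0, 1, -1, -1, 0, 0, 0, 0, 1])

```text
clock: 0.92
tcp_pos: [0.2671, 0.4492, 0.3038]
ee_rot: [0.0, 1.0, -0.0, -0.0]
wrist_force: [0.1, 0.6, 0.9]
finger_gap: 0.0853
finger_force: 0.0
```

move_arm(moves=[-1, -1, 0, 0, 0, 0, 1, -1, -1, 0, 0, 0, 0, 1, -1, -1, 0, 0, 0, 0, 1, -1, -1, 0, 0, 0, 0, 1, -1, -1, 0, 0, 0, 0, 1, -1, -1, 0, 0, 0, 0, 1, -1, -1, 0, 0, 0, 0, 1, -1, -1, 0, 0, 0, 0, 1])

```text
clock: 1.58
tcp_pos: [0.4271, 0.289, 0.3039]
ee_rot: [0.0, 1.0, 0.0, -0.0]
wrist_force: [0.9, 0.1, -0.3]
finger_gap: 0.0853
finger_force: 0.0
```

move_arm(moves=[-1, -1, 0, 0, 0, 0, 1, -1, -1, 0, 0, 0, 0, 1, -1, -1, 0, 0, 0, 0, 1, -1, -1, 0, 0, 0, 0, 1, -1, -1, 0, 0, 0, 0, 1, -1, -1, 0, 0, 0, 0, 1, -1, -1, 0, 0, 0, 0, 1, -1, -0.55, 0, 0, 0, 0, 1])

```text
clock: 2.25
tcp_pos: [0.5871, 0.1369, 0.3037]
ee_rot: [0.001, 1.0, -0.0, -0.0]
wrist_force: [0.3, 0.3, 0.3]
finger_gap: 0.0854
finger_force: 0.0
```

```bash
python3 - <<'E'
from h import *
m=manip.camera_model("wrist");im=manip.capture("wrist")
print(manip.observe()["tcp_pos"],m)
cv2.imwrite("pics/w1.png",cv2.cvtColor(im,cv2.COLOR_RGB2BGR))
for c in("red","blue"):
    for b in blobs(im,c,100):print(c,b,onz(rays("",b[1:3],m),.122).round(4),onz(rays("",b[1:3],m),.005).round(4))
E
```

```text
[0.58981594 0.13508974 0.30357693] {'mtx': array([[325.66685491,   0.        , 254.45589103],
       [  0.        , 325.66685491, 193.59010292],
       [  0.        ,   0.        ,   1.        ]]), 'k1': -0.06559919665837009, 'camera_from_world': array([[ 1.59733197e-03,  9.99998370e-01, -8.42154211e-04,
        -1.37267470e-01],
       [ 9.59631432e-01, -1.29598981e-03,  2.81257596e-01,
        -5.99801457e-01],
       [ 2.81256046e-01, -1.25741940e-03, -9.59631938e-01,
         2.14528306e-01],
       [ 0.00000000e+00,  0.00000000e+00,  0.00000000e+00,
         1.00000000e+00]])}
red (472, np.float64(11.1), np.float64(14.7), 0, 0, 27, 31) [ 0.4518 -0.0427  0.122 ] [ 0.4223 -0.1259  0.005 ]
red (206, np.float64(57.9), np.float64(28.8), 45, 5, 22, 40) [ 0.4635 -0.0073  0.122 ] [ 0.4395 -0.0741  0.005 ]
red (5824, np.float64(341.0), np.float64(51.7), 299, 8, 85, 88) [0.482  0.1996 0.122 ] [0.4664 0.2287 0.005 ]
red (134, np.float64(182.3), np.float64(43.3), 162, 38, 37, 11) [0.4762 0.0844 0.122 ] [0.4579 0.0602 0.005 ]
red (1727, np.float64(16.4), np.float64(177.7), 0, 150, 38, 55) [ 0.5755 -0.0607  0.122 ] [ 0.6033 -0.1521  0.005 ]
red (1736, np.float64(257.1), np.float64(193.3), 235, 169, 46, 49) [0.5892 0.1386 0.122 ] [0.6234 0.1394 0.005 ]
blue (949, np.float64(168.0), np.float64(11.0), 142, 0, 54, 29) [0.4543 0.0752 0.122 ] [0.4259 0.0467 0.005 ]
blue (4326, np.float64(394.0), np.float64(175.1), 357, 139, 75, 74) [0.5741 0.2487 0.122 ] [0.6013 0.3005 0.005 ]
blue (631, np.float64(92.6), np.float64(195.2), 79, 181, 29, 29) [0.5907 0.0032 0.122 ] [ 0.6255 -0.0587  0.005 ]
```

View pics/w1.png

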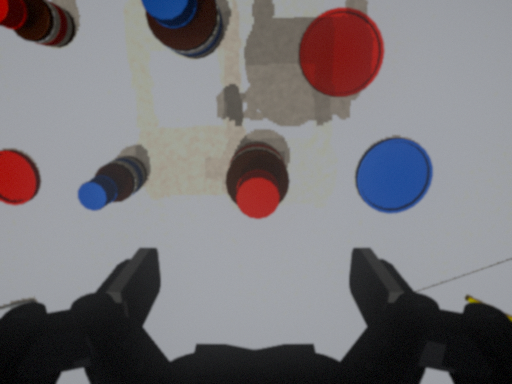

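Wrist view: the large red cap is at (258,197), centred between the fingers, with the red dish at (341,52) and blue dish at (394,175). Positions agree with the top view to within about 2 mm, so I'll descend and grasp.

move_arm(moves=[-0.1, 0.15, 1, 0, 0, 0, 1, 0, 0, 1, 0, 0, 0, 1, 0, 0, 1, 0, 0, 0, 1, 0, 0, 1, 0, 0, 0, 1, 0, 0, 1, 0, 0, 0, 1, 0, 0, 1, 0, 0, 0, 1, 0, 0, 0.5, 0, 0, 0, 1, 0, 0, 0.4, 0, 0, 0, 1])

```text
clock: 2.97
tcp_pos: [0.5874, 0.1421, 0.1644]
ee_rot: [0.0, 1.0, -0.0, -0.001]
wrist_force: [-0.2, 0.3, 0.7]
finger_gap: 0.0851
finger_force: 0.0
```

move_arm(moves=[0, 0, 0, 0, 0, 0, 0.3, 0, 0, 0, 0, 0, 0, 0.3, 0, 0, 0, 0, 0, 0, 0.2, 0, 0, 0, 0, 0, 0, 0, 0, 0, 0, 0, 0, 0, 0, 0, 0, 0, 0, 0, 0, 0, 0, 0, 0, 0, 0, 0, 0, 0, 0, 0, 0, 0, 0, 0])

```text
clock: 3.63
tcp_pos: [0.5892, 0.1417, 0.1676]
ee_rot: [0.0, 1.0, -0.0, 0.001]
wrist_force: [-1.1, -1.5, 6.5]
finger_gap: 0.0346
finger_force: 59.4
```

move_arm(moves=[0, 0, -0.3, 0, 0, 0, 0, 0, 0, -0.7, 0, 0, 0, 0, 0, 0, -1, 0, 0, 0, 0, 0, 0, -1, 0, 0, 0, 0, 0.5, 0.3, -1, 0, 0, 0, 0, 1, 0.7, 0, 0, 0, 0, 0, 1, 0.7, 0, 0, 0, 0, 0, 1, 0.7, 0, 0, 0, 0, 0])

```text
clock: 4.3
tcp_pos: [0.5169, 0.1905, 0.2456]
ee_rot: [0.001, 1.0, 0.0, -0.001]
wrist_force: [-0.6, 0.8, -3.7]
finger_gap: 0.0347
finger_force: 60.3
```

move_arm(moves=[1, 0.7, 0, 0, 0, 0, 0, 1, 0.7, 0, 0, 0, 0, 0, 0.5, 0.6, 0, 0, 0, 0, 0, 0.25, 0.3, 0, 0, 0, 0, 0, 0, 0.3, 0, 0, 0, 0, 0, 0, 0, 0, 0, 0, 0, 0])

```text
clock: 4.8
tcp_pos: [0.4634, 0.2428, 0.2458]
ee_rot: [-0.0, 1.0, 0.0, 0.0]
wrist_force: [-0.5, 0.1, -2.7]
finger_gap: 0.0345
finger_force: 60.3
```

```bash
python3 - <<'E'
from h import *
print(np.mean([(manip.capture("side") is None) or manip.observe()["tcp_pos"] for _ in range(4)],axis=0))
im=cv2.resize(manip.capture("wrist"),(512,384))
cv2.imwrite("pics/w2.png",cv2.cvtColor(im,cv2.COLOR_RGB2BGR))
E
```

```text
[0.46391111 0.24178558 0.24584771]
```

View pics/w2.png

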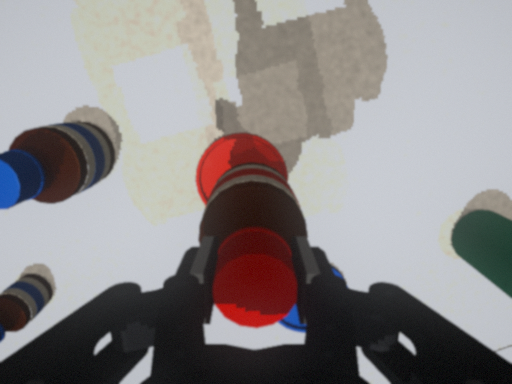

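The bottle hangs upright, and the red dish (243,175) is seen just left of its axis. The y overshoot is 13 mm (my arithmetic), so I'll correct it and lower.

move_arm(moves=[0, -0.65, 0.2, 0, 0, 0, 0, 0, 0, 1, 0, 0, 0, 0, 0, 0, 1, 0, 0, 0, 0, 0, 0, 0.8, 0, 0, 0, 0, 0, 0, 0.3, 0, 0, 0, 0, 0, 0, 0.15, 0, 0, 0, 0, 0, 0, 0.1, 0, 0, 0, 0, 0, 0, 0, 0, 0, 0, 0])

```text
clock: 5.72
tcp_pos: [0.4638, 0.2289, 0.1755]
ee_rot: [0.001, 1.0, 0.0, 0.001]
wrist_force: [0.2, -0.1, -2.6]
finger_gap: 0.0344
finger_force: 60.5
```

```bash
cat > st.py <<'E'
from h import *
manip.capture("side");a=[]
for _ in range(3):
    manip.capture("top");o=manip.observe();a.append(np.r_[o["tcp_pos"]*1000,o["wrist_force"],o["finger_gap"]*1000])
print(np.mean(a,axis=0).round(1))
E
python3 st.py
```

```text
[ 4.639e+02  2.292e+02  1.760e+02  1.000e-01 -5.000e-01 -2.800e+00
  3.440e+01]
```

move_arm(moves=[0, 0, 0.08, 0, 0, 0, 0, 0, 0, 0.08, 0, 0, 0, 0, 0, 0, 0.07, 0, 0, 0, 0, 0, 0, 0, 0, 0, 0, 0])

```text
clock: 6.25
tcp_pos: [0.4641, 0.2292, 0.1716]
ee_rot: [0.0, 1.0, -0.0, 0.001]
wrist_force: [-1.0, -1.5, 4.7]
finger_gap: 0.0345
finger_force: 61.4
```

```bash
python3 st.py
```

```text
[464.  229.2 171.6  -1.4  -1.5   5.7  34.4]
```

Contact (Fz −2.8 → +5.7 N). I'll release, rise and go to the large blue bottle.

move_arm(moves=[0, 0, 0, 0, 0, 0, 0.5, 0, 0, 0, 0, 0, 0, 0.8, 0, 0, 0, 0, 0, 0, 1, 0, 0, 0, 0, 0, 0, 1, 0, 0, 0, 0, 0, 0, 1, 0, 0, -0.3, 0, 0, 0, 1, 0, 0, -1, 0, 0, 0, 1, 0, 0, -1, 0, 0, 0, 1])

```text
clock: 7.12
tcp_pos: [0.4625, 0.2289, 0.2162]
ee_rot: [0.0, 1.0, -0.0, -0.001]
wrist_force: [0.2, -0.0, 1.3]
finger_gap: 0.0853
finger_force: 0.0
```

move_arm(moves=[0, 0, -1, 0, 0, 0, 1, 0, 0, -1, 0, 0, 0, 1, 0, -0.5, -1, 0, 0, 0, 1, 0.2, -1, -0.7, 0, 0, 0, 1, 0.2, -1, 0, 0, 0, 0, 1, 0.2, -1, 0, 0, 0, 0, 1, 0.2, -1, 0, 0, 0, 0, 1, 0.2, -1, 0, 0, 0, 0, 1])

```text
clock: 7.78
tcp_pos: [0.4429, 0.1183, 0.2909]
ee_rot: [0.0, 1.0, 0.0, 0.0]
wrist_force: [0.0, 0.4, 0.1]
finger_gap: 0.0856
finger_force: 0.0
```

move_arm(moves=[0.1, -1, 0, 0, 0, 0, 1, 0, -1, 0, 0, 0, 0, 1, 0, -0.35, 0, 0, 0, 0, 1, 0, 0, 0, 0, 0, 0, 1])

```text
clock: 8.12
tcp_pos: [0.4413, 0.0711, 0.2907]
ee_rot: [0.002, 1.0, -0.0, 0.0]
wrist_force: [0.8, -0.2, 0.2]
finger_gap: 0.0854
finger_force: 0.0
```

```bash
python3 st.py; python3 - <<'E'
from h import *
m=manip.camera_model("wrist");im=manip.capture("wrist")
cv2.imwrite("pics/w3.png",cv2.cvtColor(im,cv2.COLOR_RGB2BGR))
for b in blobs(im,"blue",100):print(b,onz(rays("",b[1:3],m),.122).round(4),onz(rays("",b[1:3],m),.005).round(4))
E
```

```text
[ 4.412e+02  7.280e+01  2.904e+02 -1.000e-01 -2.000e-01  2.000e-01
  8.540e+01]
(560, np.float64(5.8), np.float64(169.8), 0, 144, 16, 50) [ 0.4204 -0.1215  0.122 ] [ 0.4454 -0.2165  0.005 ]
(1567, np.float64(254.8), np.float64(195.0), 233, 174, 45, 44) [0.4408 0.073  0.122 ] [0.4756 0.0732 0.005 ]
(2226, np.float64(438.1), np.float64(282.6), 404, 259, 63, 53) [0.519  0.2302 0.122 ] [0.5922 0.3074 0.005 ]
(660, np.float64(171.2), np.float64(333.5), 158, 314, 30, 36) [ 0.5698 -0.0015  0.122 ] [ 0.6679 -0.0377  0.005 ]
```

View pics/w3.png

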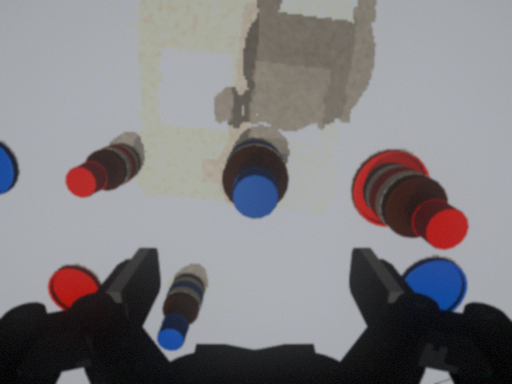

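The large red bottle stands upright in its dish (390,190). The large blue cap at (255,195) is centred, so I'll grasp it.

move_arm(moves=[0, 0, 1, 0, 0, 0, 1, 0, 0, 1, 0, 0, 0, 1, 0, 0, 1, 0, 0, 0, 1, 0, 0, 1, 0, 0, 0, 1, 0, 0, 1, 0, 0, 0, 1, 0, 0, 0.7, 0, 0, 0, 1, 0, 0, 0.4, 0, 0, 0, 1, 0, 0, 0.1, 0, 0, 0, 1])

```text
clock: 9.03
tcp_pos: [0.4402, 0.0728, 0.1648]
ee_rot: [-0.0, 1.0, 0.0, -0.002]
wrist_force: [-0.5, 0.2, 0.2]
finger_gap: 0.0852
finger_force: 0.0
```

move_arm(moves=[0, 0, 0, 0, 0, 0, 0.3, 0, 0, 0, 0, 0, 0, 0.3, 0, 0, 0, 0, 0, 0, 0.2, 0, 0, 0, 0, 0, 0, 0, 0, 0, 0, 0, 0, 0, 0, 0, 0, 0, 0, 0, 0, 0, 0, 0, 0, 0, 0, 0, 0, 0, 0, 0, 0, 0, 0, 0])

```text
clock: 9.7
tcp_pos: [0.442, 0.0722, 0.1675]
ee_rot: [0.0, 1.0, 0.0, 0.001]
wrist_force: [-0.6, 2.3, 6.2]
finger_gap: 0.0345
finger_force: 59.5
```

```bash
python3 st.py
```

```text
[442.   72.2 167.5  -1.1   2.6   6.4  34.3]
```

move_arm(moves=[0, 0, -0.3, 0, 0, 0, 0, 0, 0, -0.7, 0, 0, 0, 0, 0, 0, -1, 0, 0, 0, 0, 0, 0, -1, 0, 0, 0, 0, 0, 0, -1, 0, 0, 0, 0, 0, 0, -1, 0, 0, 0, 0, 0, 0, -1, 0, 0, 0, 0, 0, 0, -1, 0, 0, 0, 0])

```text
clock: 10.57
tcp_pos: [0.4403, 0.0721, 0.3065]
ee_rot: [0.0, 1.0, -0.0, -0.001]
wrist_force: [0.6, -0.3, -3.2]
finger_gap: 0.0345
finger_force: 60.2
```

move_arm(moves=[-0.7, 1, 0, 0, 0, 0, 0, -0.7, 1, 0, 0, 0, 0, 0, -0.7, 1, 0, 0, 0, 0, 0, -0.7, 1, 0, 0, 0, 0, 0, -0.7, 1, 0, 0, 0, 0, 0, -0.7, 1, 0, 0, 0, 0, 0, -0.7, 1, 0, 0, 0, 0, 0, -0.7, 1, 0, 0, 0, 0, 0])

```text
clock: 11.23
tcp_pos: [0.5532, 0.2328, 0.3051]
ee_rot: [0.0, 1.0, -0.0, -0.001]
wrist_force: [-0.4, -0.4, -3.7]
finger_gap: 0.0345
finger_force: 60.4
```

move_arm(moves=[-0.7, 1, 0, 0, 0, 0, 0, -0.7, 1, 0, 0, 0, 0, 0, -0.5, 0.8, 0, 0, 0, 0, 0, -0.25, 0.4, 0, 0, 0, 0, 0, -0.1, 0.17, 0, 0, 0, 0, 0, 0, 0, 1, 0, 0, 0, 0, 0, 0, 1, 0, 0, 0, 0, 0, 0, 1, 0, 0, 0, 0])

```text
clock: 11.9
tcp_pos: [0.5979, 0.2988, 0.2452]
ee_rot: [0.0, 1.0, -0.0, -0.0]
wrist_force: [0.0, -0.2, -4.7]
finger_gap: 0.0344
finger_force: 60.7
```

```bash
python3 st.py
```

```text
[ 5.967e+02  2.985e+02  2.434e+02 -7.000e-01  1.000e-01 -3.500e+00
  3.440e+01]
```

move_arm(moves=[-0.1, 0.05, 1, 0, 0, 0, 0, 0, 0, 1, 0, 0, 0, 0, 0, 0, 0.9, 0, 0, 0, 0, 0, 0, 0.4, 0, 0, 0, 0, 0, 0, 0.08, 0, 0, 0, 0, 0, 0, 0.08, 0, 0, 0, 0, 0, 0, 0.07, 0, 0, 0, 0, 0, 0, 0.02, 0, 0, 0, 0])

```text
clock: 12.77
tcp_pos: [0.6012, 0.3006, 0.1771]
ee_rot: [0.0, 1.0, 0.0, 0.001]
wrist_force: [0.1, -0.0, -3.8]
finger_gap: 0.0343
finger_force: 60.7
```

```bash
python3 st.py
```

```text
[ 6.008e+02  3.005e+02  1.763e+02 -1.000e-01  1.000e-01 -3.800e+00
  3.450e+01]
```

move_arm(moves=[0, 0, 0.08, 0, 0, 0, 0, 0, 0, 0.08, 0, 0, 0, 0, 0, 0, 0.07, 0, 0, 0, 0, 0, 0, 0, 0, 0, 0, 0])

```text
clock: 13.3
tcp_pos: [0.6007, 0.3005, 0.1718]
ee_rot: [0.0, 1.0, 0.0, 0.0]
wrist_force: [-3.1, 0.3, 3.0]
finger_gap: 0.0343
finger_force: 61.4
```

```bash
python3 st.py
```

```text
[600.7 300.5 171.8  -2.7  -0.7   5.2  34.4]
```

Contact. I'll release, rise and head to the small blue bottle.

move_arm(moves=[0, 0, 0, 0, 0, 0, 0.5, 0, 0, 0, 0, 0, 0, 0.8, 0, 0, 0, 0, 0, 0, 1, 0, 0, 0, 0, 0, 0, 1, 0, 0, 0, 0, 0, 0, 1, 0, 0, -0.3, 0, 0, 0, 1, 0, 0, -1, 0, 0, 0, 1, 0, 0, -1, 0, 0, 0, 1])

```text
clock: 14.17
tcp_pos: [0.5996, 0.3002, 0.2162]
ee_rot: [0.0, 1.0, -0.0, -0.001]
wrist_force: [0.7, 0.1, -0.1]
finger_gap: 0.0857
finger_force: 0.0
```

move_arm(moves=[0, 0, -1, 0, 0, 0, 1, 0, 0, -1, 0, 0, 0, 1, 0, -0.6, -1, 0, 0, 0, 1, 0.2, -1, -0.2, 0, 0, 0, 1, 0, -1, 0, 0, 0, 0, 1, 0, -1, 0, 0, 0, 0, 1, 0, -1, 0, 0, 0, 0, 1, 0, -1, 0, 0, 0, 0, 1])

```text
clock: 14.83
tcp_pos: [0.5962, 0.1875, 0.2813]
ee_rot: [0.0, 1.0, 0.0, 0.0]
wrist_force: [0.1, -0.6, -0.4]
finger_gap: 0.0854
finger_force: 0.0
```

move_arm(moves=[0, -1, 0, 0, 0, 0, 1, 0, -1, 0, 0, 0, 0, 1, 0, -1, 0, 0, 0, 0, 1, 0, -1, 0, 0, 0, 0, 1, 0, -1, 0, 0, 0, 0, 1, 0, -1, 0, 0, 0, 0, 1, 0, -1, 0, 0, 0, 0, 1, 0, -1, 0, 0, 0, 0, 1])

```text
clock: 15.5
tcp_pos: [0.5961, 0.0274, 0.2813]
ee_rot: [0.0, 1.0, -0.0, 0.0]
wrist_force: [-0.4, -0.8, 0.1]
finger_gap: 0.0856
finger_force: 0.0
```

move_arm(moves=[0, -1, 0, 0, 0, 0, 1, 0, -0.7, 0, 0, 0, 0, 1, 0, -0.3, 0, 0, 0, 0, 1, 0, 0, 0, 0, 0, 0, 1])

```text
clock: 15.83
tcp_pos: [0.5962, -0.0126, 0.281]
ee_rot: [0.001, 1.0, -0.0, 0.0]
wrist_force: [-0.1, -0.7, 0.1]
finger_gap: 0.0855
finger_force: 0.0
```

```bash
python3 st.py; python3 - <<'E'
from h import *
m=manip.camera_model("wrist");im=manip.capture("wrist")
cv2.imwrite("pics/w4.png",cv2.cvtColor(im,cv2.COLOR_RGB2BGR))
for c in("red","blue"):
    for b in blobs(im,c,100):print(c,b,onz(rays("",b[1:3],m),.096).round(4),onz(rays("",b[1:3],m),.005).round(4))
E
```

```text
[ 5.961e+02 -1.080e+01  2.808e+02 -2.000e-01  1.000e-01  2.000e-01
  8.560e+01]
red (2706, np.float64(476.4), np.float64(47.3), 447, 0, 65, 91) [0.4841 0.1565 0.096 ] [0.4698 0.2162 0.005 ]
red (112, np.float64(192.6), np.float64(20.2), 176, 5, 29, 22) [ 0.4692 -0.0555  0.096 ] [ 0.4495 -0.0714  0.005 ]
red (2859, np.float64(120.0), np.float64(172.6), 90, 143, 61, 60) [ 0.5817 -0.1199  0.096 ] [ 0.6021 -0.1588  0.005 ]
blue (2648, np.float64(29.9), np.float64(23.4), 0, 0, 60, 52) [ 0.4675 -0.178   0.096 ] [ 0.4473 -0.2376  0.005 ]
blue (755, np.float64(501.3), np.float64(179.7), 491, 144, 21, 66) [0.5869 0.1969 0.096 ] [0.6092 0.271  0.005 ]
blue (789, np.float64(253.4), np.float64(192.1), 238, 177, 32, 31) [ 0.5981 -0.0117  0.096 ] [ 0.6243 -0.0119  0.005 ]
```

View pics/w4.png

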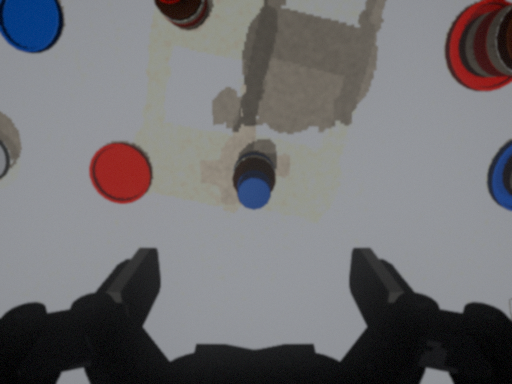

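The small blue cap at (254,190) is centred, and the small red dish is at (121,172). I'll descend and grasp.

move_arm(moves=[-0.12, 0, 1, 0, 0, 0, 1, 0, 0, 1, 0, 0, 0, 1, 0, 0, 1, 0, 0, 0, 1, 0, 0, 1, 0, 0, 0, 1, 0, 0, 1, 0, 0, 0, 1, 0, 0, 1, 0, 0, 0, 1, 0, 0, 0.7, 0, 0, 0, 1, 0, 0, 0.3, 0, 0, 0, 1])

```text
clock: 16.75
tcp_pos: [0.597, -0.0105, 0.138]
ee_rot: [-0.0, 1.0, 0.001, -0.002]
wrist_force: [-0.4, 1.1, 0.3]
finger_gap: 0.0852
finger_force: 0.0
```

move_arm(moves=[0, 0, 0, 0, 0, 0, 0.3, 0, 0, 0, 0, 0, 0, 0.3, 0, 0, 0, 0, 0, 0, 0.2, 0, 0, 0, 0, 0, 0, 0, 0, 0, 0, 0, 0, 0, 0, 0, 0, 0, 0, 0, 0, 0, 0, 0, 0, 0, 0, 0, 0, 0, 0, 0, 0, 0, 0, 0])

```text
clock: 17.42
tcp_pos: [0.5994, -0.0117, 0.1422]
ee_rot: [0.0, 1.0, -0.0, 0.001]
wrist_force: [-0.1, 1.3, 6.0]
finger_gap: 0.0265
finger_force: 59.1
```

```bash
python3 st.py
```

```text
[ 5.994e+02 -1.170e+01  1.422e+02  2.000e-01  1.200e+00  6.100e+00
  2.620e+01]
```

move_arm(moves=[0, 0, -0.3, 0, 0, 0, 0, 0, 0, -0.7, 0, 0, 0, 0, 0, 0, -1, 0, 0, 0, 0, 0, 0, -1, 0, 0, 0, 0, 0, 0, -1, 0, 0, 0, 0, 0.3, -0.5, -1, 0, 0, 0, 0, 0.7, -1, 0, 0, 0, 0, 0, 0.7, -1, 0, 0, 0, 0, 0])

```text
clock: 18.28
tcp_pos: [0.5646, -0.0619, 0.2423]
ee_rot: [-0.0, 1.0, -0.001, 0.001]
wrist_force: [0.0, -1.2, -1.1]
finger_gap: 0.0266
finger_force: 59.2
```

move_arm(moves=[0.7, -1, 0, 0, 0, 0, 0, 0.7, -1, 0, 0, 0, 0, 0, 0.7, -1, 0, 0, 0, 0, 0, 0.7, -1, 0, 0, 0, 0, 0, 0.7, -1, 0, 0, 0, 0, 0, 0.7, -1, 0, 0, 0, 0, 0, 0.7, -1, 0, 0, 0, 0, 0, 0.7, -1, 0, 0, 0, 0, 0])

```text
clock: 18.95
tcp_pos: [0.4511, -0.2221, 0.2404]
ee_rot: [0.0, 1.0, 0.0, -0.0]
wrist_force: [0.8, 0.4, -1.7]
finger_gap: 0.0264
finger_force: 59.2
```

move_arm(moves=[0.4, -0.5, 0, 0, 0, 0, 0, 0.27, -0.3, 0, 0, 0, 0, 0, 0, 0, 0, 0, 0, 0, 0])

```text
clock: 19.2
tcp_pos: [0.4379, -0.2383, 0.2405]
ee_rot: [0.001, 1.0, 0.0, -0.0]
wrist_force: [0.2, -0.2, -0.9]
finger_gap: 0.0263
finger_force: 59.2
```

```bash
python3 st.py
```

```text
[ 4.391e+02 -2.368e+02  2.406e+02  3.000e-01  5.000e-01 -1.700e+00
  2.610e+01]
```

move_arm(moves=[-0.05, 0, 1, 0, 0, 0, 0, 0, 0, 1, 0, 0, 0, 0, 0, 0, 1, 0, 0, 0, 0, 0, 0, 0.9, 0, 0, 0, 0, 0, 0, 0.4, 0, 0, 0, 0, 0, 0, 0.1, 0, 0, 0, 0, 0, 0, 0.1, 0, 0, 0, 0, 0, 0, 0, 0, 0, 0, 0])

```text
clock: 20.07
tcp_pos: [0.4405, -0.2376, 0.1515]
ee_rot: [0.0, 1.0, -0.0, 0.001]
wrist_force: [0.6, -0.6, -1.0]
finger_gap: 0.0264
finger_force: 59.2
```

```bash
python3 st.py
```

```text
[ 4.405e+02 -2.379e+02  1.518e+02  1.000e-01 -2.000e-01 -1.300e+00
  2.620e+01]
```

move_arm(moves=[0, 0, 0.08, 0, 0, 0, 0, 0, 0, 0.08, 0, 0, 0, 0, 0, 0, 0.07, 0, 0, 0, 0, 0, 0, 0.05, 0, 0, 0, 0, 0, 0, 0, 0, 0, 0, 0])

```text
clock: 20.68
tcp_pos: [0.4403, -0.2377, 0.1462]
ee_rot: [0.0, 1.0, -0.0, 0.0]
wrist_force: [-2.2, 1.8, 7.5]
finger_gap: 0.0261
finger_force: 60.1
```

```bash
python3 st.py
```

```text
[ 440.3 -237.7  146.2   -1.7    2.2    7.    26.4]
```

Contact. I'll release and go to the small red bottle.

move_arm(moves=[0, 0, 0, 0, 0, 0, 0.5, 0, 0, 0, 0, 0, 0, 0.8, 0, 0, 0, 0, 0, 0, 1, 0, 0, 0, 0, 0, 0, 1, 0, 0, 0, 0, 0, 0, 1, 0, 0, -0.3, 0, 0, 0, 1, 0, 0, -1, 0, 0, 0, 1, 0, 0, -1, 0, 0, 0, 1])

```text
clock: 21.55
tcp_pos: [0.4393, -0.2369, 0.191]
ee_rot: [0.0, 1.0, 0.001, -0.001]
wrist_force: [0.1, -0.5, 1.0]
finger_gap: 0.0858
finger_force: 0.0
```

move_arm(moves=[0, 0, -1, 0, 0, 0, 1, 0, 0, -1, 0, 0, 0, 1, 0, 0, -1, 0, 0, 0, 1, 0, 0.6, -1, 0, 0, 0, 1, 0.3, 1, -0.4, 0, 0, 0, 1, 0, 1, 0, 0, 0, 0, 1, 0, 1, 0, 0, 0, 0, 1, 0, 1, 0, 0, 0, 0, 1])

```text
clock: 22.22
tcp_pos: [0.4339, -0.1447, 0.2798]
ee_rot: [0.001, 1.0, -0.0, 0.0]
wrist_force: [-0.2, -0.2, -0.4]
finger_gap: 0.0852
finger_force: 0.0
```

move_arm(moves=[0, 1, 0, 0, 0, 0, 1, 0, 1, 0, 0, 0, 0, 1, 0, 1, 0, 0, 0, 0, 1, 0, 0.47, 0, 0, 0, 0, 1, 0, 0, 0, 0, 0, 0, 1])

```text
clock: 22.63
tcp_pos: [0.434, -0.0747, 0.2794]
ee_rot: [-0.001, 1.0, 0.0, 0.0]
wrist_force: [0.4, -0.3, -0.8]
finger_gap: 0.0852
finger_force: 0.0
```

```bash
python3 st.py; python3 - <<'E'
from h import *
m=manip.camera_model("wrist");im=manip.capture("wrist")
cv2.imwrite("pics/w5.png",cv2.cvtColor(im,cv2.COLOR_RGB2BGR))
for c in("red",):
    for b in blobs(im,c,100):print(c,b,onz(rays("",b[1:3],m),.096).round(4),onz(rays("",b[1:3],m),.005).round(4))
E
```

```text
[ 4.341e+02 -7.670e+01  2.793e+02  1.000e-01 -2.000e-01  1.000e-01
  8.550e+01]
red (826, np.float64(496.1), np.float64(202.0), 483, 164, 29, 70) [0.4446 0.1285 0.096 ] [0.4741 0.2022 0.005 ]
red (998, np.float64(254.9), np.float64(189.8), 238, 170, 35, 39) [ 0.4338 -0.077   0.096 ] [ 0.4594 -0.0769  0.005 ]
red (2021, np.float64(189.1), np.float64(301.8), 163, 278, 54, 48) [ 0.5397 -0.137   0.096 ] [ 0.6032 -0.1584  0.005 ]
```

View pics/w5.png

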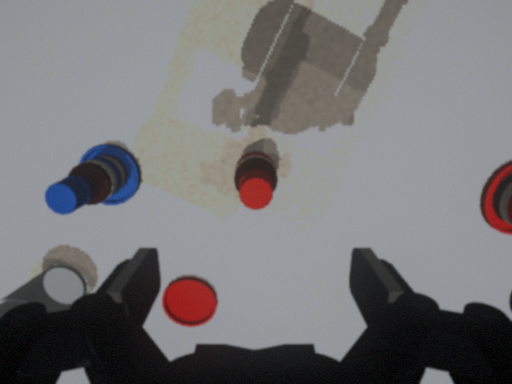

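The small blue bottle stands in its dish (110,175). The small red cap at (255,192) is centred, so I'll grasp it.

move_arm(moves=[-0.07, 0, 1, 0, 0, 0, 1, 0, 0, 1, 0, 0, 0, 1, 0, 0, 1, 0, 0, 0, 1, 0, 0, 1, 0, 0, 0, 1, 0, 0, 1, 0, 0, 0, 1, 0, 0, 1, 0, 0, 0, 1, 0, 0, 0.7, 0, 0, 0, 1, 0, 0, 0.2, 0, 0, 0, 1])

```text
clock: 23.55
tcp_pos: [0.4339, -0.0762, 0.1386]
ee_rot: [0.001, 1.0, 0.001, -0.002]
wrist_force: [0.3, 0.6, 0.3]
finger_gap: 0.0854
finger_force: 0.0
```

move_arm(moves=[0, 0, 0, 0, 0, 0, 0.3, 0, 0, 0, 0, 0, 0, 0.3, 0, 0, 0, 0, 0, 0, 0.2, 0, 0, 0, 0, 0, 0, 0, 0, 0, 0, 0, 0, 0, 0, 0, 0, 0, 0, 0, 0, 0, 0, 0, 0, 0, 0, 0, 0, 0, 0, 0, 0, 0, 0, 0])

```text
clock: 24.22
tcp_pos: [0.4362, -0.0764, 0.1423]
ee_rot: [0.0, 1.0, -0.001, 0.001]
wrist_force: [-1.1, 0.4, 6.1]
finger_gap: 0.0261
finger_force: 58.8
```

```bash
python3 st.py
```

```text
[ 4.362e+02 -7.640e+01  1.423e+02 -8.000e-01  3.000e-01  5.800e+00
  2.640e+01]
```

move_arm(moves=[0, 0, -0.3, 0, 0, 0, 0, 0, 0, -0.7, 0, 0, 0, 0, 0, 0, -1, 0, 0, 0, 0, 0, 0, -1, 0, 0, 0, 0, 0, 0, -1, 0, 0, 0, 0, -0.5, -0.25, -1, 0, 0, 0, 0, -1, -0.5, 0, 0, 0, 0, 0, -1, -0.5, 0, 0, 0, 0, 0])

```text
clock: 25.08
tcp_pos: [0.4864, -0.1014, 0.243]
ee_rot: [0.0, 1.0, -0.001, 0.001]
wrist_force: [0.4, -0.3, -0.5]
finger_gap: 0.0261
finger_force: 59.0
```

move_arm(moves=[-1, -0.5, 0, 0, 0, 0, 0, -1, -0.5, 0, 0, 0, 0, 0, -1, -0.5, 0, 0, 0, 0, 0, -1, -0.5, 0, 0, 0, 0, 0, -1, -0.5, 0, 0, 0, 0, 0, -0.5, -0.25, 0, 0, 0, 0, 0, -0.2, -0.1, 0, 0, 0, 0, 0, 0, 0, 0, 0, 0, 0, 0])

```text
clock: 25.75
tcp_pos: [0.5996, -0.1584, 0.2408]
ee_rot: [0.0, 1.0, 0.0, -0.0]
wrist_force: [-0.4, -0.3, -1.1]
finger_gap: 0.0262
finger_force: 59.0
```

```bash
python3 st.py
```

```text
[ 5.987e+02 -1.577e+02  2.409e+02  4.000e-01 -5.000e-01 -9.000e-01
  2.620e+01]
```

move_arm(moves=[-0.08, -0.04, 1, 0, 0, 0, 0, 0, 0, 1, 0, 0, 0, 0, 0, 0, 1, 0, 0, 0, 0, 0, 0, 0.9, 0, 0, 0, 0, 0, 0, 0.4, 0, 0, 0, 0, 0, 0, 0.1, 0, 0, 0, 0, 0, 0, 0.1, 0, 0, 0, 0, 0, 0, 0, 0, 0, 0, 0])

```text
clock: 26.62
tcp_pos: [0.6014, -0.1591, 0.1521]
ee_rot: [0.0, 1.0, -0.0, 0.001]
wrist_force: [0.5, 0.3, -1.0]
finger_gap: 0.0264
finger_force: 59.1
```

```bash
python3 st.py
```

```text
[ 6.016e+02 -1.593e+02  1.525e+02  2.000e-01 -1.000e-01 -1.300e+00
  2.630e+01]
```

move_arm(moves=[0, 0, 0.08, 0, 0, 0, 0, 0, 0, 0.08, 0, 0, 0, 0, 0, 0, 0.07, 0, 0, 0, 0, 0, 0, 0, 0, 0, 0, 0])

```text
clock: 27.15
tcp_pos: [0.601, -0.159, 0.1464]
ee_rot: [0.0, 1.0, -0.0, -0.0]
wrist_force: [-0.6, 0.2, -1.2]
finger_gap: 0.0265
finger_force: 59.1
```

```bash
python3 st.py
```

```text
[ 6.009e+02 -1.590e+02  1.464e+02 -1.000e-01  3.000e-01 -1.200e+00
  2.620e+01]
```

No contact yet, so a few finer steps.

move_arm(moves=[0, 0, 0.04, 0, 0, 0, 0, 0, 0, 0.03, 0, 0, 0, 0, 0, 0, 0, 0, 0, 0, 0])

```text
clock: 27.6
tcp_pos: [0.6014, -0.159, 0.1464]
ee_rot: [0.0, 1.0, -0.0, 0.0]
wrist_force: [-2.5, 1.2, 6.6]
finger_gap: 0.0266
finger_force: 59.7
```

```bash
python3 st.py
```

```text
[ 601.4 -159.   146.4   -2.2    1.7    6.3   26. ]
```

Contact. I'll release, retreat up and back, and check.

move_arm(moves=[0, 0, 0, 0, 0, 0, 0.5, 0, 0, 0, 0, 0, 0, 0.8, 0, 0, 0, 0, 0, 0, 1, 0, 0, 0, 0, 0, 0, 1, 0, 0, 0, 0, 0, 0, 1, 0, 0, -0.3, 0, 0, 0, 1, 0, 0, -1, 0, 0, 0, 1, 0, 0, -1, 0, 0, 0, 1])

```text
clock: 28.47
tcp_pos: [0.6002, -0.1587, 0.1907]
ee_rot: [0.0, 1.0, 0.001, -0.001]
wrist_force: [-0.1, 0.9, 0.5]
finger_gap: 0.0855
finger_force: 0.0
```

move_arm(moves=[0, 0, -1, 0, 0, 0, 1, 0, 0, -1, 0, 0, 0, 1, 0, 0, -1, 0, 0, 0, 1, 0, 0, -1, 0, 0, 0, 1, 0, 0, -1, 0, 0, 0, 1, 1, 0, -1, 0, 0, 0, 1, 1, 0, 0, 0, 0, 0, 1, 1, 0, 0, 0, 0, 0, 1])

```text
clock: 29.13
tcp_pos: [0.541, -0.1592, 0.3135]
ee_rot: [0.0, 1.0, -0.001, 0.002]
wrist_force: [-0.8, -0.8, 0.2]
finger_gap: 0.0853
finger_force: 0.0
```

move_arm(moves=[1, 0, 0, 0, 0, 0, 1, 1, 0, 0, 0, 0, 0, 1, 1, 0, 0, 0, 0, 0, 1, 1, 0, 0, 0, 0, 0, 1, 1, 0, 0, 0, 0, 0, 1, 1, 0, 0, 0, 0, 0, 1, 1, 0, 0, 0, 0, 0, 1, 0, 0, 0, 0, 0, 0, 1])

```text
clock: 29.8
tcp_pos: [0.3988, -0.1586, 0.3113]
ee_rot: [0.001, 1.0, -0.0, -0.0]
wrist_force: [1.1, -0.0, 0.8]
finger_gap: 0.0854
finger_force: 0.0
```

```bash
python3 - <<'E'
from h import *
f=lambda n:manip.capture(n)
t=f("top")[125:255,165:435];s=f("side")[120:375,180:380]
cv2.imwrite("pics/ft.png",cv2.cvtColor(cv2.resize(t,None,fx=2.9,fy=2.9,interpolation=cv2.INTER_CUBIC),cv2.COLOR_RGB2BGR))
cv2.imwrite("pics/fs.png",cv2.cvtColor(cv2.resize(s,None,fx=2.3,fy=2.3,interpolation=cv2.INTER_CUBIC),cv2.COLOR_RGB2BGR))
E
```

```text
(no output)
```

View pics/ft.png

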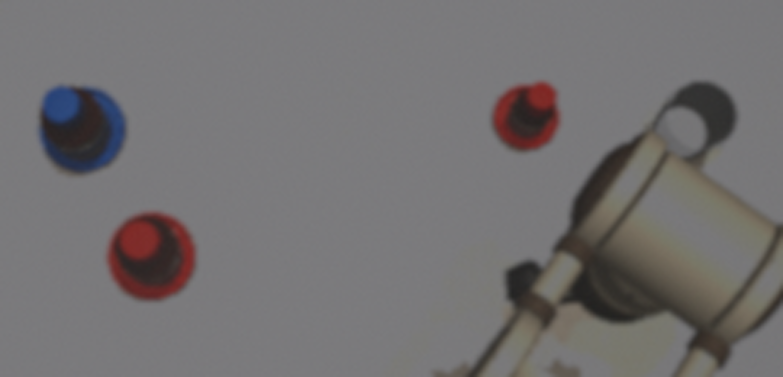

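View pics/fs.png

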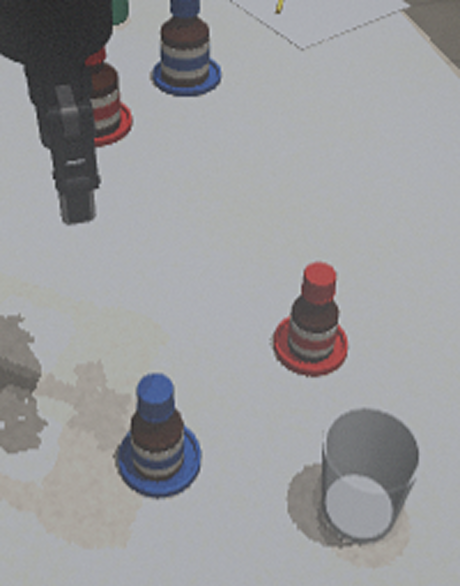

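All four bottles stand upright within their matching dishes: small red in the side view at (312,345), small blue at (158,450), large blue at (185,70), and large red at (100,120) partly behind the gripper but clear in the top view. The cup has not moved, and the arm is clear.

```bash
python3 -c "
from plant import manip
print(manip.hand_in())"
```

```text
the job is handed in; nothing more can be done
None
```

All four bottles stand upright in their matching dishes, the cup and soap bottle were left alone, and the job was handed in at about 30 s of the 118 s limit; the hand-in returned no verdict.

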